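# Slide the shelf tray past its spring catch

## Robot

A 6-joint arm with a two-finger parallel gripper is mounted at the origin on the work surface. World frame = base frame: x ahead of the robot, y to its left, z up, the work surface at z = 0. Lengths are in m, angles in degrees, forces in N, time in s.
With the tool pointing down it reaches from about 0.25 to 0.775 m from the base axis. Payload 8.9 kg.
Tool frame: the origin (TCP) lies at the centre of the arm's flange, where the gripper is bolted on; the fingertips stand 173 mm ahead of it and the grasp point (between the pads) lies 155 mm ahead of it; z points along the fingers, y is the direction in which the jaws open and shut (so a half turn about z gives the same grasp; the last joint's range is limited). The gripper opens to 85 mm and grips with 20 to 120 N. Pads are 22 mm wide; open, the fingers measure 114 mm over their backs; the gripper's body (76 mm by 85 mm) begins 54 mm behind the grasp point. The pads swing forward as they close: fully open they stand 13 mm farther back than shut.
Start: joints at [65.988, 16.656, -8.789, 64.555, 0, 82.019], TCP at [0.145, 0.505, 0.405] pointing down, gripper open.
Joint ranges: [-144.48, 144.48], [-52.06, 99.96], [-74.48, 78.29], [-112.23, 115.85], [-86.99, 84.42], [-180, 180]. Speed limits (degrees/s): [127.2, 127.2, 159.86, 180, 180, 180].

## Interface

Orientations are given as a 3x3 rotation matrix whose columns are the frame's x, y, z axes.
In Python, from plant import manip gives the robot as it stands. The module is installed in compiled form; this text tells all that it offers.
- The arm moves only by the tool apply_moves, never from a script. Its argument "moves" is a list of rows, each an object with "dp": the shift along the tool's x, y, z in cm, a list of three; "turn": the turn, a rotation vector about the tool's x, y, z in degrees, a list of three; "grip": the closure, from 0 (fully open) to 1 (shut). In form: [{"dp": [dx, dy, dz], "turn": [wx, wy, wz], "grip": grip}, ...]. A call has 1 to 8 rows; each row is the pose to reach, as a shift and turn from the pose measured when the call began, along the tool's axes at that moment; what a row does not reach only later rows make up. A row lasts 1/10 s, in which the tool goes at most 50 mm and 8.59 degrees, less where a joint would pass 70% of its speed; a pose out of reach is approached as far as the arm can. A call with a gripper value outside its range is refused whole. The fingers move at their own pace and stop on an object; "newtons" is the grip in N (left out, the last holds). Time passes only in rows, so rows that repeat a pose let the fingers close. It gives the time, the measured TCP pose, the force and the opening at its end, in the units of the state.
- manip.sense(): the state, without advancing time (a new reading comes with each control period).
- manip.capture(name): name is "scene" or "top" or "wrist"; returns the picture (420x560x3 uint8, blue, green, red); there is no depth.
- manip.camera_model(name): a dict with "fx", "fy", "cx", "cy" (pixels), "origin" and "orientation" of the camera in the world. Camera axes: x right, y down, z forward; pixel columns grow to the right and rows downward; lengths in m; the calibration is good to about 2 mm. The wrist camera is an equidistant fisheye: a pixel r from the principal point sees the ray r / f radians off the axis. A picture is of the moment at which its call begins: read the wrist's pose just before it. camera_model takes no time and is no camera call; for the wrist camera it gives the pose at the moment of the call.
- manip.hand_in(): hands the job in, once; it reports no verdict.
The state is a dict: "t": time; "joint_pos": joint angles; "dq": joint speeds; "effort": joint torques, N m; "tcp_pos": TCP position; "tool_rot": TCP orientation; "force": force on the tool from outside, world axes, zero at the start; "ft_torque": the same for the moment, N m; "opening": finger opening in m.
Only numpy, scipy, OpenCV 4.12 (cv2) and the standard library are available. Lean on these libraries where they do the work, as an engineer would, in place of code of your own. Each camera call takes 0.05 s, during which the arm holds its last target. There are 200 camera calls.

## Task

The white tray with the glass jar is kept from sliding by the steel pin of the yellow spring catch. Press the yellow bar down with your fingertips and, while holding it down, push the tray by its red plate past the pin; then let go, so that the pin springs up behind the red plate and the tray stays locked there. Nothing needs gripping or lifting: do not touch the jar, keep it standing upright in the tray, and do not disturb the other things on the shelf.

Things in the scene. Friction and masses are not known exactly. Their poses are not given: they have to be found in the camera images.
- dock: fixed dark steel base plate, 220 x 320 x 8 mm, that carries the tray and the catch; origin on its underside (z = 0), axes: +y is the direction in which the tray must be slid, z up, and the yellow bar lies along the plate's -x side (the side nearer the robot). All offsets below are in this frame.
- tray (a joint): position of the white tray along dock +y (m): it starts between 0 and 0.03, is stopped by the raised pin at 0.039, is clear beyond the pin from 0.099, end stop at 0.115. The tray is an open box 130 (x) x 180 (y) x 34 mm, rim at height 48 mm, on rails: it only slides, with about 3 N of friction and stays where it is left.
- push_face (a point): centre of the rear (-y) face of the red push plate fixed to the tray's side, 58 mm above the shelf, straight above the pressing line of the yellow bar. The plate is upright, 73 mm wide (x), 6 mm thick (y) and reaches from 39 to 77 mm above the shelf. It hangs over the yellow bar; push its rear face towards dock +y. In front of it a red tongue (40 mm long in y, 24 mm wide, underside also at 39 mm), in line with the pin, meets the pin. Moves with the tray.
- catch (a joint): how far the yellow bar is pressed down (m): 0 up, 0.016 bottomed. The bar and its pin move straight down together without tilting, wherever on the bar one presses. The pin lets the red tongue pass when pressed beyond about 0.009. Spring: about 3 N at the top, 8 N at the bottom; it springs back up by itself.
- press_line (a point): point on the top face of the yellow bar, half-way along it, on the line where to press (36 mm above the shelf when up, 20 mm when fully down). The bar is flat, 64 mm wide (x) and 180 mm long (y, 90 mm each way from this point), and runs below the path of the red plate, so a fingertip can press anywhere along it and slide along it while pressing. The line lies 23 mm from the bar's outer (-x) edge and 25 mm from the near side of the steel pin.
- pin_top (a point): top centre of the steel pin that stands on the yellow bar near its inner edge: 14 mm in diameter, 12 mm tall above the bar; 32 mm to dock +x and 67 mm to dock +y of press_line. Goes down with the bar.
- jar: glass jar with aluminium cap, 56 mm in diameter, 72 mm tall, standing loose in the tray (tray floor 18 mm above the shelf); origin at the centre of its underside, z is its upright axis
- shuttle_a: feather shuttlecock standing cork up beside the base plate, 64 mm wide, 84 mm tall, origin at the centre of its underside; bystander
- shuttle_b: second shuttlecock, same size, on the other side; bystander
- coaster: white ceramic coaster, 96 mm in diameter, 8 mm thick, origin at the centre of its underside; bystander
- scoop: green plastic scoop, about 173 x 55 x 35 mm, origin on its underside; bystander
- can: red spray can, 52 mm in diameter, 160 mm tall, origin at the centre of its underside; bystander
Things that resemble listed ones, but are neither listed nor needed, are in the scene too. What is shaped like the jar but pink or turquoise is not meant.

How it is judged (in metres and radians):
On the way, in this order (a step that is already met when the one before it is completed fails the run):
1. the fingers press the yellow bar down while the tray is still before the pin (value of joint catch above 0.008 m and value of joint tray below 0.045 m and contact force between the fingers and catch above 0.5 N), for 0.1 s.
2. the tray slides over the pin while the fingers still hold the bar down (value of joint tray between 0.055 and 0.097 m and value of joint catch above 0.008 m and contact force between the fingers and catch above 0.5 N), for 0.05 s.
At the end, for the whole second after the job is handed in: the tray is past the pin (tray joint above 0.095 m) and at rest, the yellow bar is sprung up again (catch below 0.003 m) with the pin behind the red plate, and the jar stands upright (within 0.1 rad) on the tray floor (value of joint tray above 0.095 m and value of joint catch below 0.003 m and velocity of joint tray between -0.01 and 0.01 m/s and angle between jar's own z axis and vertical below 0.1 rad and height (world z) of jar below 0.025 m and linear speed of jar below 0.02 m/s); the robot touches nothing.
It fails at once if the jar is touched by the robot (contact force between any of the fingers, the arm and jar above 0.5 N).
It fails at once if the jar is lifted or tipped (height (world z) of jar above 0.035 m or angle between jar's own z axis and vertical above 0.4 rad).
It fails at once if a bystander is shifted, lifted or carried by more than 20 mm (distance of any of shuttle_a, shuttle_b, coaster, scoop, can from where it was at the start of the episode above 0.02 m).
It also fails if it takes over 35 s, if anything falls off the work surface, if the arm or the gripper's body presses on something with over 40 N, if the wrist force passes 120 N, or if a joint passes its speed limit or range.

## Working session

There is one attempt and no reset: what is moved stays moved. The work goes in short steps, Python scripts to look and compute and a tool call to move; the robot and the scene stay as the last step left them, time stands still between calls to the robot, and variables do not carry over. Pictures are saved under pics/ and viewed, about 8 in all and at most 12, crops included, and the job is handed in when it is done.

Besides the shell and the picture viewer there is one more tool, called after "Call:" in YAML: its name, and indented under it one key for each argument. apply_moves: Moves the arm, as the interface text tells. Its arguments: {"type":"object","properties":{"moves":{"type":"array"},"newtons":{"type":"number"}},"required":["moves"]}

```bash
mkdir -p pics; python3 - <<'E'
from plant import manip
import cv2,numpy as np
for n in("scene","top"):
    m=manip.camera_model(n);print(n,m)
    cv2.imwrite(f"pics/{n}0.png",manip.capture(n))
print(manip.sense())
E
```

```text
scene {'fx': 450.4738358826127, 'fy': 450.4738358826127, 'cx': 283.13489506434126, 'cy': 208.15382373853566, 'origin': array([ 1.55863304, -0.09735036,  0.85100142]), 'orientation': array([[ 0.07519815,  0.63270223, -0.77073544],
       [ 0.99700612, -0.03375233,  0.06956711],
       [ 0.01800114, -0.77365927, -0.63334611]])}
top {'fx': 386.64166619688444, 'fy': 386.64166619688444, 'cx': 284.47308041943245, 'cy': 207.88568588888748, 'origin': array([0.46068244, 0.00833472, 1.34254358]), 'orientation': array([[ 0.0060732 , -0.98885078,  0.14878593],
       [-0.99996375, -0.00511752,  0.00680519],
       [-0.00596791, -0.14882187, -0.98884601]])}
{'t': 0.1, 'joint_pos': array([ 6.59870073e+01,  1.66864895e+01, -8.82433967e+00,  6.45533761e+01,
       -9.14868710e-04,  8.20187095e+01]), 'dq': array([ 0.03014354, -0.1002463 ,  0.03408806, -0.03837854,  0.02147179,
       -0.05753428]), 'effort': array([ 1.25556304e-03, -5.37974775e+01,  3.31920576e+01,  9.25014174e-03,
       -2.06031177e-04,  6.65525789e-06]), 'tcp_pos': array([0.1449182 , 0.50442738, 0.40419812]), 'tool_rot': array([[-9.61109008e-01,  2.76168933e-01, -4.41432581e-04],
       [ 2.76169250e-01,  9.61108466e-01, -1.03010657e-03],
       [ 1.39781159e-04, -1.11195481e-03, -9.99999372e-01]]), 'force': array([ 0.66303594, -1.30789255, -0.00512292]), 'ft_torque': array([ 0.01485651, -0.01996911,  0.02164729]), 'opening': 0.08542843167952896}
```

View pics/top0.png

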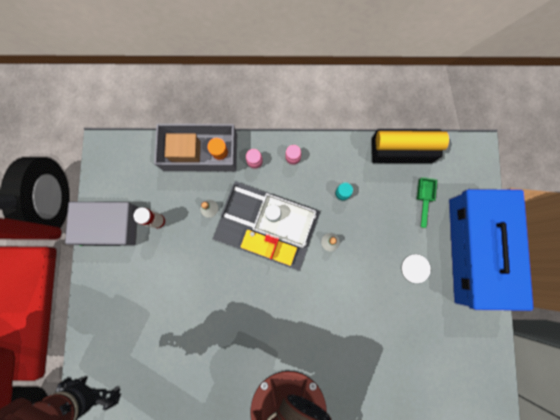

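View pics/scene0.png

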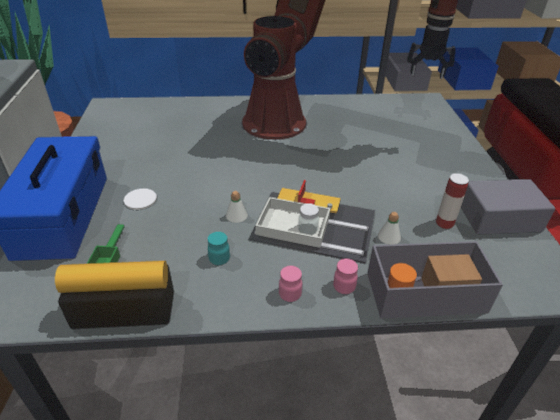

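The top view shows the dock at about (267,227), the yellow bar around (268,247), the red plate at (272,245) and the jar at (274,212). Rails are exposed on the left, so dock +y points image-left and slightly up. 

Jar look-alikes are pink (254,157), pink (293,153) and turquoise (344,190). Other yellow or red things are the roll (412,140) and the can (143,215). I choose the yellow bar and red plate on the dark base plate, and will check that in a crop.

```bash
cat > h.py <<'E'
import numpy as np,cv2
from plant import manip
def ray(m,uv,z):
    d=m["orientation"]@np.array([(uv[0]-m["cx"])/m["fx"],(uv[1]-m["cy"])/m["fy"],1]);o=m["origin"]
    return o+d*(z-o[2])/d[2]
def biggest(mask):
    c,_=cv2.findContours(mask.astype(np.uint8),cv2.RETR_EXTERNAL,cv2.CHAIN_APPROX_NONE)
    return max(c,key=cv2.contourArea)
E
python3 - <<'E'
from h import *
im=cv2.imread("pics/top0.png");m=manip.camera_model("top")
x0,y0,x1,y1=195,170,345,280
c=im[y0:y1,x0:x1]
cv2.imwrite("pics/crop.png",cv2.resize(c,None,fx=5,fy=5,interpolation=cv2.INTER_CUBIC))
h=cv2.cvtColor(c,cv2.COLOR_BGR2HSV)
Y=(h[...,0]>18)&(h[...,0]<35)&(h[...,1]>150)&(h[...,2]>90)
R=((h[...,0]<8)|(h[...,0]>172))&(h[...,1]>150)&(h[...,2]>60)
k=np.zeros(c.shape[:2],bool);k[50:,35:110]=1
YR=cv2.morphologyEx(((Y|R)&k).astype(np.uint8),cv2.MORPH_CLOSE,np.ones((3,3)))
D=(h[...,2]<85)
for n,M,z in(("bar",YR,.036),("yellow",Y&k,.036),("red",R&k,.077)):
    q=biggest(M).reshape(-1,2)+[x0,y0]
    P=np.array([ray(m,u,z)[:2] for u in q])
    (ce,s,a)=cv2.minAreaRect((P*1000).astype(np.float32))
    print(n,len(q),ce,s,a); print(cv2.boxPoints((ce,s,a)).round(0).tolist())
E
```

```text
bar 138 (525.12109375, 70.07493591308594) (181.1483917236328, 67.96846008300781) 70.21207427978516
[[462.0, -4.0], [526.0, -27.0], [588.0, 144.0], [524.0, 167.0]]
yellow 93 (536.6660766601562, 106.18077087402344) (105.30870819091797, 64.76371765136719) 70.54730224609375
[[489.0, 67.0], [550.0, 46.0], [585.0, 145.0], [524.0, 167.0]]
red 39 (538.8340454101562, 62.47882843017578) (41.32455825805664, 33.74168395996094) 67.23871612548828
[[515.0, 50.0], [546.0, 37.0], [562.0, 75.0], [531.0, 88.0]]
```

View pics/crop.png

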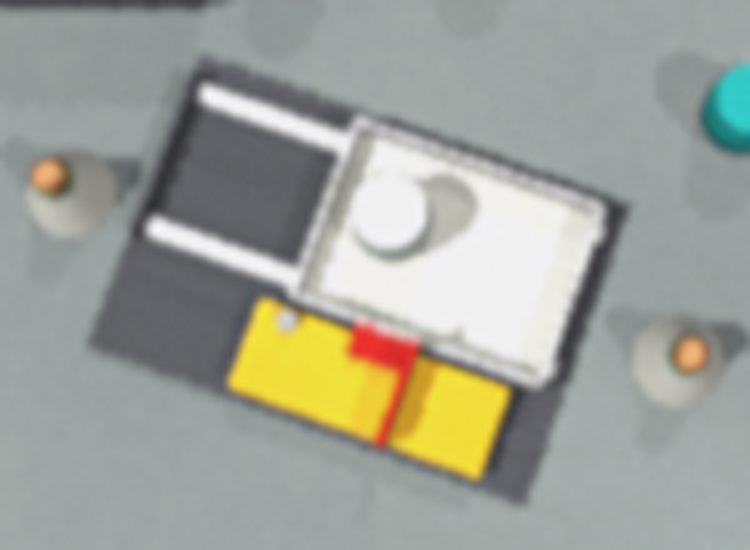

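The crop confirms it: yellow bar with the pin at crop (288,320), red plate edge-on at (395,395) with its tongue to the left, and the white-lidded jar at (390,213) in the tray. Next I compute the approach geometry.

```bash
python3 - <<'E'
from h import *
m=manip.camera_model("top")
a=np.radians(70.3);ey=np.array([np.cos(a),np.sin(a)]);ex=np.array([ey[1],-ey[0]])
pl=np.array([.5160,.0735])
f=lambda c,z:(lambda p:(p.round(4),round((p-pl)@ex*1e3),round((p-pl)@ey*1e3)))(ray(m,(195+c[0]/5,170+c[1]/5),z)[:2])
for n,c,z in(("pin",(288,320),.048),("plate top in",(411,350),.077),("plate top out",(386,440),.077),("jar",(390,213),.09),("tray corner",(350,120),.048),("shB",(690,352),.08)):print(n,*f(c,z))
s=manip.sense();R=s["tool_rot"];p=s["tcp_pos"]
# target tool: y=ey, z tilted toward +ex by t
t=np.radians(8);Y=np.r_[ey,0];Z=np.r_[ex*np.sin(t),-np.cos(t)];X=np.cross(Y,Z);T=np.c_[X,Y,Z]
tip=np.r_[pl-.062*ey,.100];tcp=tip-.173*Z
print("tcp",tcp,"dp cm",(R.T@(tcp-p)*100).round(2),"turn",np.degrees(cv2.Rodrigues(R.T@T)[0]).ravel().round(2))
E
```

```text
pin [0.5664 0.1236] 31 64
plate top in [0.5448 0.0402] 38 -22
plate top out [0.4863 0.0559] -22 -27
jar [0.6334 0.0544] 117 22
tray corner [0.7029 0.0838] 173 73
shB [ 0.5443 -0.1418] 99 -193
tcp [0.47243236 0.02324505 0.27131638] dp cm [-44.77 -37.19  13.32] turn [ 0.19 -8.    3.67]
```

Call:
apply_moves:
  moves:
    - {"dp":[-23.5,-19,0],"turn":[0,0,3.7],"grip":1}
    - {"dp":[-23.5,-19,0],"turn":[0,0,3.7],"grip":1}
    - {"dp":[-23.5,-19,0],"turn":[0,0,3.7],"grip":1}
    - {"dp":[-23.5,-19,0],"turn":[0,0,3.7],"grip":1}
    - {"dp":[-47,-37.7,0],"turn":[0,0,3.7],"grip":1}
    - {"dp":[-47,-37.7,0],"turn":[0,0,3.7],"grip":1}
    - {"dp":[-47,-37.7,0],"turn":[0,0,3.7],"grip":1}
    - {"dp":[-47,-37.7,0],"turn":[0,0,3.7],"grip":1}

```text
t: 0.9
tcp_pos: [0.3759, 0.1757, 0.4045]
tool_rot: [[-0.941, 0.337, -0.0], [0.337, 0.941, -0.001], [-0.0, -0.001, -1.0]]
force: [1.6, 0.6, 0.1]
opening: 0.0001
```

Call:
apply_moves:
  moves:
    - {"dp":[-16.6,-11.5,0],"turn":[0,0,0],"grip":1}
    - {"dp":[-16.6,-11.5,0],"turn":[0,0,0],"grip":1}
    - {"dp":[-16.6,-11.5,0],"turn":[0,0,0],"grip":1}
    - {"dp":[-16.6,-11.5,0],"turn":[0,0,0],"grip":1}
    - {"dp":[-16.6,-11.5,12],"turn":[0,0,0],"grip":1}
    - {"dp":[-16.6,-11.5,12],"turn":[0,0,0],"grip":1}
    - {"dp":[-16.6,-11.5,12],"turn":[0,0,0],"grip":1}
    - {"dp":[-16.6,-11.5,12],"turn":[0,0,0],"grip":1}

```text
t: 1.7
tcp_pos: [0.4918, 0.0112, 0.2817]
tool_rot: [[-0.941, 0.338, -0.007], [0.338, 0.941, -0.0], [0.006, -0.002, -1.0]]
force: [-1.2, 0.5, 0.2]
opening: 0.0
```

```bash
python3 - <<'E'
from h import *
s=manip.sense();print(s["t"],s["tcp_pos"],s["force"])
m=manip.camera_model("wrist");print(m)
cv2.imwrite("pics/wrist1.png",manip.capture("wrist"))
a=manip.capture("top")[190:280,215:325];b=manip.capture("scene")[160:270,220:400]
a=cv2.resize(a,(550,450));b=cv2.resize(b,(720,440));cv2.imwrite("pics/top1.png",a);cv2.imwrite("pics/sc1.png",b)
E
```

```text
1.7 [0.49177212 0.01122085 0.28166706] [-1.19430825  0.53543312  0.19188439]
{'fx': 325.19226210127806, 'fy': 325.19226210127806, 'cx': 280.5655944957453, 'cy': 206.26158541717223, 'origin': array([0.42062545, 0.03658911, 0.25099994]), 'orientation': array([[ 0.33810116,  0.90128645,  0.27086959],
       [ 0.94110926, -0.32349216, -0.09831678],
       [-0.0009874 ,  0.28815889, -0.9575821 ]])}
```

View pics/wrist1.png

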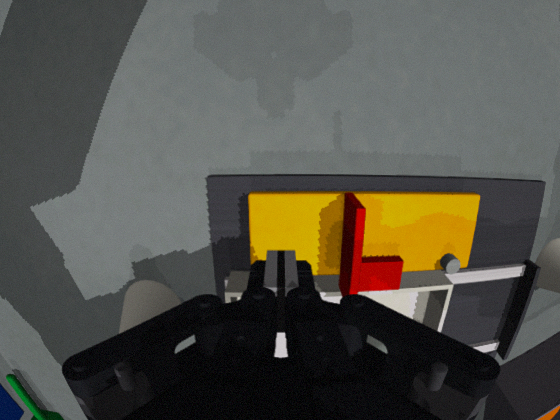

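View pics/sc1.png

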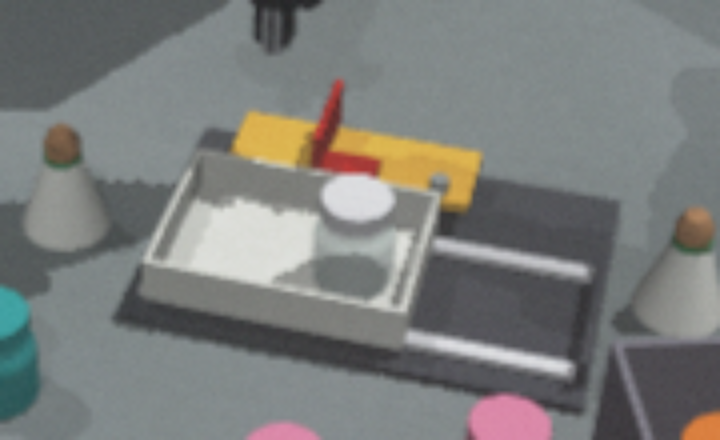

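The wrist view shows the bar's outer edge running from (249,195) to (479,196), the plate from (347,195) to (350,293) and the fingertips at (281,252). I'll check the numbers once from this view.

```bash
python3 - <<'E'
from h import *
m={'f':325.19,'c':np.array([280.57,206.26]),'o':np.array([0.42062545,0.03658911,0.25099994]),'R':np.array([[0.33810116,0.90128645,0.27086959],[0.94110926,-0.32349216,-0.09831678],[-0.0009874,0.28815889,-0.9575821]])}
a=np.radians(70.3);ey=np.array([np.cos(a),np.sin(a)]);ex=np.array([ey[1],-ey[0]]);pl=np.array([.515,.0707])
def f(u,z):
    d=np.array(u)-m['c'];r=np.hypot(*d);t=r/m['f'];v=m['R']@np.r_[d/r*np.sin(t),np.cos(t)]
    p=(m['o']+v*(z-m['o'][2])/v[2])[:2]-pl;return (p@ex*1e3).round(),(p@ey*1e3).round()
for n,u,z in(("bar -y out",(249,195),.036),("bar +y out",(479,196),.036),("bar end +y in",(471,268),.036),("plate top out rear",(345,194),.077),("plate top rear in",(341,290),.077),("pin",(449,260),.048),("tips",(281,252),.109)):print(n,f(u,z))
p=manip.sense()["tcp_pos"][:2]-pl;print("tcp",p@ex*1e3,p@ey*1e3)
E
```

```text
bar -y out (np.float64(-21.0), np.float64(-86.0))
bar +y out (np.float64(-21.0), np.float64(91.0))
bar end +y in (np.float64(42.0), np.float64(97.0))
plate top out rear (np.float64(-32.0), np.float64(-28.0))
plate top rear in (np.float64(30.0), np.float64(-26.0))
pin (np.float64(27.0), np.float64(65.0))
tips (np.float64(-12.0), np.float64(-64.0))
tcp 0.18133306575713976 -63.02466414450968
```

The wrist view agrees with the top view to about 3 mm, with the finger on the line about 35 mm behind the plate. Pressing now.

Call:
apply_moves:
  moves:
    - {"dp":[0,0,4],"turn":[0,0,0],"grip":1}
    - {"dp":[0,0,6.5],"turn":[0,0,0],"grip":1}
    - {"dp":[0,0,7.2],"turn":[0,0,0],"grip":1}
    - {"dp":[0,0,7.8],"turn":[0,0,0],"grip":1}
    - {"dp":[0,0,8.3],"turn":[0,0,0],"grip":1}
    - {"dp":[0,0,8.5],"turn":[0,0,0],"grip":1}
    - {"dp":[0,0,8.6],"turn":[0,0,0],"grip":1}
    - {"dp":[0,0,8.6],"turn":[0,0,0],"grip":1}

```text
t: 2.65
tcp_pos: [0.4947, 0.0112, 0.2009]
tool_rot: [[-0.941, 0.337, 0.003], [0.337, 0.941, -0.001], [-0.003, 0.0, -1.0]]
force: [-1.7, 0.2, 5.8]
opening: -0.0001
```

Call:
apply_moves:
  moves:
    - {"dp":[0,0,0.4],"turn":[0,0,0],"grip":1}
    - {"dp":[0,0,0.6],"turn":[0,0,0],"grip":1}
    - {"dp":[0,0,0.6],"turn":[0,0,0],"grip":1}
    - {"dp":[0,0,0.6],"turn":[0,0,0],"grip":1}
    - {"dp":[0,0,0.6],"turn":[0,0,0],"grip":1}

```text
t: 3.15
tcp_pos: [0.4947, 0.0112, 0.1958]
tool_rot: [[-0.941, 0.337, 0.004], [0.337, 0.941, -0.001], [-0.004, 0.0, -1.0]]
force: [-4.4, -0.3, 7.3]
opening: 0.0001
```

Call:
apply_moves:
  moves:
    - {"dp":[0,0.6,0.1],"turn":[0,0,0],"grip":1}
    - {"dp":[0,1.2,0.1],"turn":[0,0,0],"grip":1}
    - {"dp":[0,1.8,0.1],"turn":[0,0,0],"grip":1}
    - {"dp":[0,2.4,0.1],"turn":[0,0,0],"grip":1}
    - {"dp":[0,3.0,0.1],"turn":[0,0,0],"grip":1}
    - {"dp":[0,3.6,0.1],"turn":[0,0,0],"grip":1}
    - {"dp":[0,4.2,0.1],"turn":[0,0,0],"grip":1}
    - {"dp":[0,4.8,0.1],"turn":[0,0,0],"grip":1}

```text
t: 3.95
tcp_pos: [0.5113, 0.0558, 0.196]
tool_rot: [[-0.941, 0.338, 0.005], [0.338, 0.941, -0.004], [-0.006, -0.002, -1.0]]
force: [-3.2, -6.1, 9.5]
opening: -0.0002
```

```bash
python3 - <<'E'
from h import *
s=manip.sense();print(s["t"],s["tcp_pos"],s["force"])
b=manip.capture("wrist");cv2.imwrite("pics/w2.png",b[150:400,150:550])
E
```

```text
3.95 [0.51133068 0.05580194 0.19599331] [-3.16873347 -6.05683443  9.53273413]
```

View pics/w2.png

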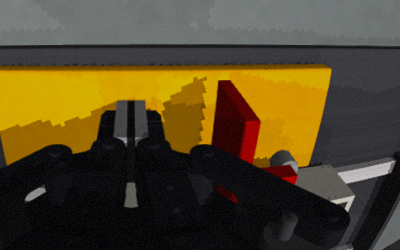

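The wrist crop shows the plate's outer rear top corner at about (217,84), which is full-frame (367,234). The finger linkage is pushing the plate. The tongue is reaching the pin at crop (285,158).

```bash
cat >> h.py <<'E'
a=np.radians(70.3);ey=np.array([np.cos(a),np.sin(a)]);ex=np.array([ey[1],-ey[0]]);pl=np.array([.515,.0707])
def fw(m,u,z):
    d=np.array(u)-[m['cx'],m['cy']];r=np.hypot(*d);t=r/m['fx'];v=m['orientation']@np.r_[d/r*np.sin(t),np.cos(t)]
    p=(m['origin']+v*(z-m['origin'][2])/v[2])[:2]-pl;return (p@[*ex]*1e3).round(1),(p@ey*1e3).round(1)
E
python3 - <<'E'
from h import *
m=manip.camera_model("wrist");p=manip.sense()["tcp_pos"][:2]-pl
print("plate",fw(m,(367,234),.077),"bar outer +y corner z.036/.023",fw(m,(481,219),.036),fw(m,(481,219),.023),"tcp",p@ex*1e3,p@ey*1e3)
E
```

```text
plate (np.float64(-37.3), np.float64(11.1)) bar outer +y corner z.036/.023 (np.float64(-26.6), np.float64(82.2)) (np.float64(-21.8), np.float64(92.0)) tcp 1.6608608365809534 -14.513629896356322
```

Call:
apply_moves:
  moves:
    - {"dp":[0,0.8,0.1],"turn":[0,0,0],"grip":1}
    - {"dp":[0,1.5,0.1],"turn":[0,0,0],"grip":1}
    - {"dp":[0,2.2,0.1],"turn":[0,0,0],"grip":1}
    - {"dp":[0,2.9,0.1],"turn":[0,0,0],"grip":1}
    - {"dp":[0,3.6,0.1],"turn":[0,0,0],"grip":1}
    - {"dp":[0,4.3,0.1],"turn":[0,0,0],"grip":1}
    - {"dp":[0,4.9,0.1],"turn":[0,0,0],"grip":1}
    - {"dp":[0,5.4,0.1],"turn":[0,0,0],"grip":1}

```text
t: 4.8
tcp_pos: [0.5303, 0.1068, 0.1962]
tool_rot: [[-0.941, 0.338, 0.007], [0.338, 0.941, -0.006], [-0.008, -0.003, -1.0]]
force: [-3.3, -6.6, 9.8]
opening: -0.0001
```

Call:
apply_moves:
  moves:
    - {"dp":[0,0.4,0.1],"turn":[0,0,0],"grip":1}
    - {"dp":[0,0.8,0.1],"turn":[0,0,0],"grip":1}
    - {"dp":[0,1.2,0.1],"turn":[0,0,0],"grip":1}
    - {"dp":[0,1.5,0.1],"turn":[0,0,0],"grip":1}
    - {"dp":[0,1.6,0.1],"turn":[0,0,0],"grip":1}
    - {"dp":[0,1.6,0.1],"turn":[0,0,0],"grip":1}

```text
t: 5.4
tcp_pos: [0.5362, 0.1214, 0.1965]
tool_rot: [[-0.941, 0.339, 0.008], [0.339, 0.941, -0.008], [-0.01, -0.004, -1.0]]
force: [-4.0, -4.0, 8.1]
opening: 0.0001
```

```bash
python3 - <<'E'
from h import *
m=manip.camera_model("wrist");print(m)
s=manip.sense();p=s["tcp_pos"][:2]-pl;print(s["t"],p@ex*1e3,p@ey*1e3,s["force"])
b=manip.capture("wrist");cv2.imwrite("pics/w3.png",b[150:400,150:550])
E
```

```text
{'fx': 325.19226210127806, 'fy': 325.19226210127806, 'cx': 280.5655944957453, 'cy': 206.26158541717223, 'origin': array([0.46551298, 0.14658051, 0.1645646 ]), 'orientation': array([[ 0.33866009,  0.89668548,  0.2850693 ],
       [ 0.94090384, -0.32175822, -0.10569588],
       [-0.00305257,  0.30401777, -0.95266147]])}
5.4 2.8624508835298816 54.854954409761696 [-3.95125346 -4.0359654   8.09190381]
```

View pics/w3.png

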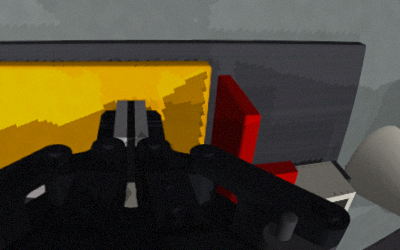

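By finger geometry the plate rear is at about 80 mm, so the tray is at about 0.106, and the crop shows the plate just beyond its clear position. Next: back off slightly, then lift.

Call:
apply_moves:
  moves:
    - {"dp":[0,-0.3,0],"turn":[0,0,0],"grip":1}
    - {"dp":[0,-0.4,-0.5],"turn":[0,0,0],"grip":1}
    - {"dp":[0,-0.4,-1.5],"turn":[0,0,0],"grip":1}
    - {"dp":[0,-0.4,-3],"turn":[0,0,0],"grip":1}
    - {"dp":[0,-0.4,-6],"turn":[0,0,0],"grip":1}
    - {"dp":[0,-0.4,-10],"turn":[0,0,0],"grip":1}
    - {"dp":[0,-0.4,-14],"turn":[0,0,0],"grip":1}
    - {"dp":[0,-0.4,-15],"turn":[0,0,0],"grip":1}

```text
t: 6.25
tcp_pos: [0.5347, 0.1189, 0.3516]
tool_rot: [[-0.941, 0.339, 0.015], [0.338, 0.941, -0.007], [-0.017, -0.002, -1.0]]
force: [0.9, -0.4, -0.1]
opening: -0.0001
```

```bash
python3 - <<'E'
from h import *
s=manip.sense();print(s["t"],s["tcp_pos"],s["force"])
m=manip.camera_model("wrist");print(m)
w=manip.capture("wrist");b=manip.capture("scene")[150:270,220:400]
o=np.zeros((560,800,3),np.uint8)
o[:250,:400]=w[150:400,150:550];o[:267,400:]=cv2.resize(b,(400,267))
o[270:520,:400]=cv2.resize(manip.capture("top")[180:280,205:325],(400,250))
cv2.imwrite("pics/w4.png",o)
E
```

```text
6.25 [0.53468938 0.11885313 0.35160921] [ 0.92372696 -0.36914718 -0.08918435]
{'fx': 325.19226210127806, 'fy': 325.19226210127806, 'cx': 280.5655944957453, 'cy': 206.26158541717223, 'origin': array([0.46423241, 0.14405977, 0.31922025]), 'orientation': array([[ 3.38649376e-01,  8.94540303e-01,  2.91743461e-01],
       [ 9.40912587e-01, -3.21852652e-01, -1.05329837e-01],
       [-3.23377826e-04,  3.10174978e-01, -9.50679430e-01]])}
```

View pics/w4.png

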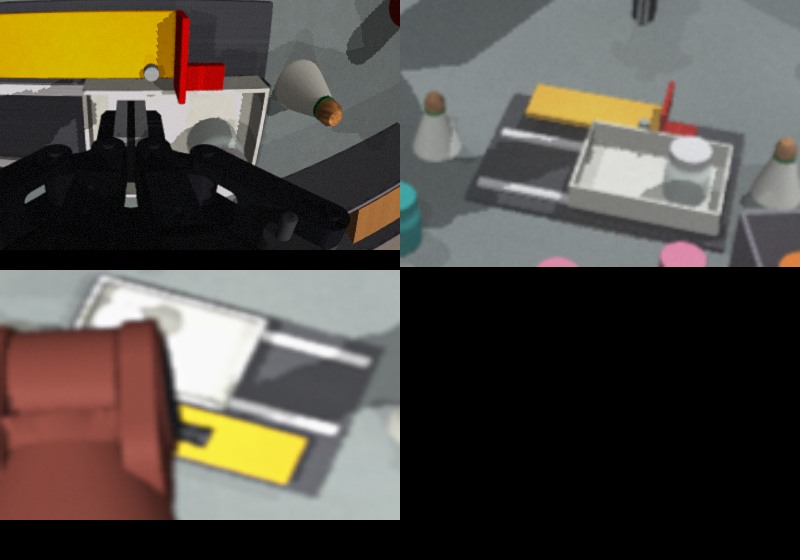

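The pin at crop (151,72) now stands behind the plate at (178,50), and the jar is upright. I'll check the pin height by casting its pixel at the raised and pressed heights, then let things settle.

```bash
python3 - <<'E'
from h import *
m=manip.camera_model("wrist")
for z in(.048,.035):print("pin",z,fw(m,(301,222),z))
print("plate rear",fw(m,(325,163),.077),fw(m,(328,250),.077))
for z in(.036,.022):print("bar outer edge",z,fw(m,(305,160),z))
E
```

```text
pin 0.048 (np.float64(26.5), np.float64(68.5))
pin 0.035 (np.float64(31.3), np.float64(69.3))
plate rear (np.float64(-31.2), np.float64(83.9)) (np.float64(40.1), np.float64(89.2))
bar outer edge 0.036 (np.float64(-26.4), np.float64(71.8))
bar outer edge 0.022 (np.float64(-24.0), np.float64(72.9))
```

Call:
apply_moves:
  moves:
    - {"dp":[0,0,-2],"turn":[0,0,0],"grip":1}
    - {"dp":[0,0,-2],"turn":[0,0,0],"grip":1}
    - {"dp":[0,0,-2],"turn":[0,0,0],"grip":1}
    - {"dp":[0,0,-2],"turn":[0,0,0],"grip":1}

```text
t: 6.8
tcp_pos: [0.533, 0.1188, 0.3655]
tool_rot: [[-0.941, 0.339, 0.007], [0.339, 0.941, -0.008], [-0.01, -0.005, -1.0]]
force: [0.2, -0.1, -0.7]
opening: -0.0001
```

```bash
python3 - <<'E'
from h import *
def top(im):
    h=cv2.cvtColor(im,cv2.COLOR_BGR2HSV)[185:215,270:300]
    Y=(h[...,0]>15)&(h[...,0]<35)&(h[...,1]>130)&(h[...,2]>80)
    return [(c+270,185+np.flatnonzero(Y[:,c])[[0,-1]]) for c in (14,18,22) if Y[:,c].any()]
print(top(cv2.imread("pics/scene0.png")));print(top(manip.capture("scene")))
m=manip.camera_model("scene")
for z in(.036,.027):
    P=m["orientation"].T@(np.r_[pl-.06*ey-.023*ex,z]-m["origin"]);print(z,m["fy"]*P[1]/P[2]+m["cy"])
E
```

```text
[(284, array([188, 198])), (288, array([189, 199])), (292, array([190, 200]))]
[(284, array([188, 203])), (288, array([189, 203])), (292, array([190, 204]))]
0.036 188.19706398927656
0.027 190.57511780022253
```

The bar's far edge sits on the same rows as at the start (188–190). Held at 9 mm down it would be about 2.4 px lower, so it is fully up.

```bash
python3 -c "
from plant import manip
print(manip.hand_in(),manip.sense()['t'])"
```

```text
the job is handed in; nothing more can be done
the job is handed in; nothing more can be done
```

I pressed the yellow bar about 13 mm down with closed fingertips and pushed the tray by its red plate past the pin while holding the bar. Then I backed off 4 mm, lifted clear and handed in at about 7 s; no verdict was reported.

- **Tray:** finger geometry during the push put it at about 0.106 m. The last wrist view gave 0.110 to 0.115 m, so the two differ by several millimetres. Both are past the 0.099 m clear point.
- **Catch:** the bar's edge is back on its starting pixel rows in the scene view, so it is up. The pin stands visibly behind the red plate. The pin-height reading on its own was less clear, because the wrist view reads about 5 mm off across the bar.
- **Jar and surroundings:** the jar stands upright in the tray and the two shuttlecocks look undisturbed. I did not check the coaster, scoop or can again after the push, but the arm never went low near them. The contact force on the tool was near zero after lifting.
- **Contact with the plate:** it was probably the finger linkage that touched the plate, not the fingertips. Push force was about 6 N.

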